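# Hold the bag clip gaping around the recipe card's edge

## Task

Lift the big wooden spring clip out of the shallow tray by squeezing its handles so that its jaws open, and bring the open jaws round the free upright edge of the recipe card in the stand, at about half the card's height and with about 15 mm of the card between the jaws, so that a shopping list can be slipped in. Finish while still holding it there: handles squeezed, jaws gaping wide and reaching along both faces without touching the card, the clip in the air and carried by the gripper alone. Leave the card stand and everything else where they are.

Things in the scene. Friction and masses are not known exactly. Their poses are not given: they have to be found in the camera images.
- clip: wooden spring clip like a large clothes peg, 92 x 32 mm thick, about 64 g, lying on its side in the tray. Origin: on the underside, midway between its two upright hinges (y = +-5 mm). x points to the jaws (they end at x = 42), handles end at x = -50, z up. Two levers 6 mm thick; handles splay 0.25 rad each at rest, 50 mm over the outside at their ends
- clip_grip (a point): midway between the handles, at x = -36 mm of the clip, half way up its 32 mm thickness: squeeze here, fingers closing along the clip's y. Outside width here 43 mm at rest, 26 mm when squeezed to the stop (handles then parallel). The squeeze takes about 3 N at first, 8 N at the stop; a 20 N grip holds it at the stop
- clip_mouth (a point): point midway between the two jaw tips (x = 42 mm of the clip, halfway up its thickness); fixed to the clip's hinge core
- jaw_left (a joint): angle of the +y jaw, rad: 0 at rest (jaws shut, 2 mm apart at the tips), 0.25 at the stop with the handles parallel; a spring returns it. With both at 0.25 the tips gape 23 mm, and 18 mm is free between the jaws 15 mm in from the tips
- jaw_right (a joint): the same for the -y jaw: 0 shut, 0.25 wide open
- tip_left (a point): inner corner of the +y jaw's tip, halfway up its thickness
- tip_right (a point): inner corner of the -y jaw's tip, halfway up its thickness
- tray: fixed grey open tray, 180 (x) by 230 (y) by 28 mm tall, walls and floor 5 mm; origin at the centre of its underside. The clip lies near its middle with the jaws towards the tray's +x side
- stand: recipe card in a wooden stand, loose, 0.8 kg. Origin under the stand, on the card's mid-plane; z up, x along the card, y square to it. Block 85 (x -35 to 50) by 59 by 30 mm tall; stiff card 3 mm thick, x -75 to 50, z 20 to 110 mm. Its free upright edge, at x = -75, overhangs the block by 40 mm and roughly faces the robot
- card_edge (a point): middle of the card's free upright edge (x = -75, y = 0, z = 65 mm of the stand); the stand's x points from here into the card
- pot: bystander: small steel spice pot, 32 mm across, 45 mm tall, in a far (+x) corner of the tray; origin under its centre
- napkin_ring: bystander: wooden napkin ring, 38 mm across, 28 mm tall, in the other far corner of the tray; origin under its centre
- marker: bystander: whiteboard marker lying on the counter between tray and stand, 133 mm long along its x, 18 mm thick; origin under its middle
- cup: bystander: ceramic cup, 76 mm across, 85 mm tall, beyond the work area; origin under its centre
- coaster: bystander: round wooden coaster, 94 mm across, 8 mm thick; origin under its centre
- case: bystander: plastic pencil case 75 by 205 by 36 mm; origin under its centre
- organiser_drawer0 (a joint): bystander: small drawer of the black desk organiser on the right of the counter; travel in m, 0 shut
Mind the look-alikes: they are no part of the job. There is more than one size of the clip; the job needs the larger.

How it is judged (in metres and radians):
On the way:
1. the clip is squeezed open in the fingers and lifted clear of the tray (height (world z) of clip above 0.035 m and contact force between the fingers and clip above 1 N and contact force between clip and tray below 0.1 N and value of joint each of jaw_left, jaw_right above 0.12 rad), for 0.2 s.
At the end, for the whole second after the job is handed in: Still held in the air, at rest: both jaws over 0.15 rad, tips 6-27 mm past the card edge, one each side, 3 mm or more from its mid-plane, mouth within 25 mm of mid-height, along the card and level within 0.3 rad, touching no card or tray (0.3 N); stand within 20 mm, pot and ring 30 mm (value of joint each of jaw_left, jaw_right above 0.15 rad and x of clip_mouth in the frame of card_edge between 0.006 and 0.027 m and z of clip_mouth in the frame of card_edge between -0.025 and 0.025 m and y of tip_left in the frame of card_edge above 0.003 m and y of tip_right in the frame of card_edge below -0.003 m and angle between the x axis of clip and the x axis of stand, either way round below 0.3 rad and angle between clip's own z axis and vertical below 0.3 rad and angle between stand's own z axis and vertical below 0.05 rad and contact force between the fingers and clip above 2 N and contact force between clip and stand below 0.3 N and contact force between clip and tray below 0.3 N and height (world z) of clip above 0.02 m and linear speed of clip below 0.03 m/s and distance of stand from where it was at the start of the episode below 0.02 m and distance of each of pot, napkin_ring from where it was at the start of the episode below 0.03 m); the arm keeps its last pose, push and grip.
It fails at once if the card stand is pushed more than 20 mm or tipped (distance of stand from where it was at the start of the episode above 0.02 m or angle between stand's own z axis and vertical above 0.3 rad).
It fails at once if a bystander is moved more than 30 mm (distance of any of pot, napkin_ring, coaster, cup, marker, case from where it was at the start of the episode above 0.03 m or value of joint organiser_drawer0 above 0.03 m).
It also fails if it takes over 48 s, if anything falls off the work surface, if the arm or the gripper's body presses on something with over 40 N, if the wrist force passes 120 N, or if a joint passes its speed limit or range.

## Robot

A 6-joint arm with a two-finger parallel gripper is mounted at the origin on the work surface. World frame = base frame: x ahead of the robot, y to its left, z up, the work surface at z = 0. Lengths are in mm, angles in rad, forces in N, time in s.
With the tool pointing down it reaches from about 350 to 775 mm from the base axis. Payload 7.3 kg.
Tool frame: the origin (TCP) lies on the centre line of the jaws, within the pads' length; the fingertips stand 22 mm ahead of it and the grasp point (between the pads) lies 3 mm ahead of it; z points along the fingers, y is the direction in which the jaws open and shut (so a half turn about z gives the same grasp; the last joint's range is limited). The gripper opens to 92 mm and grips with 3 to 60 N. Pads are 19 mm wide; open, the fingers measure 130 mm over their backs; the gripper's body (75 mm by 190 mm) begins 47 mm behind the grasp point.
Start: joints at [-1.255, 0.342, 1.524, -0, 1.275, -0.146], TCP at [233.943, -470.014, 248.741] pointing down, gripper open.
Joint ranges: [-2.53, 2.53], [-0.77, 2.02], [0.04, 2.7], [-1, 4.14], [0.28, 2.66], [-3.11, 3.11]. Speed limits (rad/s): [2.57, 2.57, 3.14, 3.14, 3.14, 3.14].

## Interface

Orientations are given as [roll, pitch, yaw] about the fixed x, y, z axes, in that order (R = Rz(yaw) Ry(pitch) Rx(roll)).
In Python, from plant import get_obs, capture, bot, spot_in gives the robot as it stands.
- The arm moves only by the shell command python3 -m handwheel 'ROWS' [OPENING]. ROWS is JSON, a list of rows, each a list of 2 entries, a list of its own where there are three numbers: the shift along the world's x, y, z in mm, then the turn, a rotation vector about the world's x, y, z in rad. In form: [[[x, y, z], [wx, wy, wz]], ...]. A call has 1 to 12 rows; each row shifts and turns the commanded pose from where the row before left it; what a row does not reach is not made up. A row lasts 1/8 s, in which the tool goes at most 62.5 mm and 10.7 degrees, less where a joint would pass 70% of its speed; a pose out of reach is approached as far as the arm can. A call is refused whole if a number of a shift passes 62.5 or a number of a turn 0.188, either way. A call with a gripper value outside its range is refused whole. OPENING is the closure, from 0 (fully open) to 1 (shut), set as the call begins (- or left out, the last holds). The fingers move at their own pace and stop on an object; the grip force is fixed at half the most. Time passes only in rows, so rows that do not move let the fingers close. It gives the time, the measured TCP pose, the force and the opening at its end, in the units of the state.
- get_obs(): the state, without advancing time (a new reading comes with each control period).
- capture(name): name is "scene" or "top"; returns a dict with "img" (480x640x3 uint8, red, green, blue), "fx", "fy", "cx", "cy" (pixels), "k1" (the pictures are not rectified: a ray, as slopes to the right and down, at radius r is drawn at 1 + k1 r^2 times it, then the intrinsics apply), "cam_to_world" (4x4, takes a point from camera to world coordinates). Camera axes: x right, y up, looking along -z (the intrinsics and any distortion apply to the point x, -y, -z); pixel columns grow to the right and rows downward; lengths in mm; the calibration is good to about 2 mm. A picture is of the moment at which its call begins. There is no depth.
- bot.close_job(): hands the job in, once; it reports no verdict.
Trained networks look in the newest picture that a camera, given by its name, has taken for a name from the list of things; names that differ only in an ending like _2 or _b are one class to them, and where a whole thing is asked for, a point or a joint stands for the part that bears it (a point fixed in the world has none). Each returns a list of dicts, best first, with "score" (0 to 1); they miss things now and then, are a little off and sometimes report something else, mostly with a low value. They report only what shows in the picture. A call takes as long as a camera call. They do not tell look-alikes from the thing itself.
- spot_in(thing, camera): "xyz" ([x, y, z] in mm, in the coordinates of the camera as it stood for that picture, good to about 4 mm: the middle of the surface that is visible of it).
The state is a dict: "time": time; "joint_positions": joint angles; "dq": joint speeds; "tau": joint torques, N m; "tool_pos": TCP position; "tcp_rot": TCP orientation; "contact_force": force on the tool from outside, world axes, zero at the start; "moment": the same for the moment, N m; "grip_width": finger opening in mm.
Only numpy, scipy, OpenCV 4.12 (cv2) and the standard library are available. Lean on these libraries where they do the work, as an engineer would, in place of code of your own. Each camera call takes 0.05 s, during which the arm holds its last target. There are 200 camera calls.

## Working session

There is one attempt and no reset: what is moved stays moved. The work goes in short steps, Python scripts to look and compute and a shell command to move; the robot and the scene stay as the last step left them, time stands still between calls to the robot, and variables do not carry over. Pictures are saved under pics/ and viewed, about 8 in all and at most 12, crops included, and the job is handed in when it is done.

```bash
mkdir -p pics; cat > h.py <<'E'
import numpy as np, cv2
from plant import get_obs, capture, bot, spot_in
def w(c,p): return (c['cam_to_world']@np.r_[p,1])[:3]
def proj(c,P):
    q=np.linalg.inv(c['cam_to_world'])@np.r_[P,1]; a=np.array([q[0],-q[1]])/-q[2]
    a=a*(1+c['k1']*(a@a)); return np.array([c['fx']*a[0]+c['cx'],c['fy']*a[1]+c['cy']])
def back(c,uv,z):
    K=np.array([[c['fx'],0,c['cx']],[0,c['fy'],c['cy']],[0,0,1.]])
    a=cv2.undistortPoints(np.array([[uv]],float),K,np.array([c['k1'],0,0,0.]))[0,0]
    M=c['cam_to_world']; d=M[:3,:3]@np.array([a[0],-a[1],-1]); o=M[:3,3]
    return o+d*(z-o[2])/d[2]
E
python3 - <<'E'
from h import *
for n in ("scene","top"):
    c=capture(n); cv2.imwrite(f'pics/{n}0.png',c['img'][:,:,::-1])
    print(n,c['cam_to_world'][:3,3].round(),c['fx'],c['k1'])
    for t in ("clip","clip_grip","clip_mouth","card_edge","stand","tray","marker","pot","napkin_ring"):
        print(t,[(round(d['score'],2),w(c,d['xyz']).round().tolist(),proj(c,w(c,d['xyz'])).round().tolist()) for d in spot_in(t,n)][:4])
E
```

```text
scene [1453.  219.  839.] 504.37052000241 -0.05928734718755017
clip [(0.74, [536.0, 175.0, 29.0], [389.0, 248.0]), (0.5, [327.0, 173.0, 13.0], [399.0, 203.0]), (0.36, [557.0, -226.0, 30.0], [230.0, 226.0])]
clip_grip [(0.71, [533.0, 177.0, 32.0], [391.0, 247.0]), (0.49, [337.0, 181.0, 13.0], [401.0, 206.0])]
clip_mouth [(0.95, [535.0, 178.0, 27.0], [391.0, 249.0]), (0.52, [331.0, 171.0, 13.0], [398.0, 204.0])]
card_edge []
stand []
tray [(0.96, [531.0, 188.0, 5.0], [394.0, 255.0])]
marker [(0.56, [481.0, 0.0, 15.0], [324.0, 227.0])]
pot [(0.54, [627.0, 263.0, 44.0], [424.0, 276.0])]
napkin_ring [(0.73, [627.0, 260.0, 43.0], [422.0, 277.0]), (0.47, [574.0, 92.0, 26.0], [353.0, 254.0])]
top [ 447.  -19. 1504.] 501.8162645097336 -0.08401109080223297
clip [(0.56, [530.0, 169.0, 35.0], [257.0, 251.0]), (0.29, [500.0, -496.0, 56.0], [484.0, 255.0])]
clip_grip [(0.51, [528.0, 169.0, 36.0], [257.0, 251.0]), (0.48, [331.0, 169.0, 18.0], [258.0, 318.0])]
clip_mouth [(0.45, [529.0, 165.0, 35.0], [258.0, 251.0]), (0.33, [532.0, 182.0, 34.0], [252.0, 250.0]), (0.25, [538.0, 183.0, 5.0], [253.0, 248.0])]
card_edge [(0.58, [540.0, -230.0, 31.0], [392.0, 244.0])]
stand [(0.82, [536.0, -234.0, 29.0], [393.0, 245.0]), (0.52, [499.0, -497.0, 57.0], [485.0, 255.0])]
tray [(0.71, [536.0, 183.0, 6.0], [253.0, 249.0]), (0.54, [538.0, -232.0, 32.0], [393.0, 245.0])]
marker [(0.65, [475.0, 3.0, 18.0], [314.0, 268.0])]
pot [(0.54, [613.0, 257.0, 48.0], [226.0, 223.0])]
napkin_ring []
```

```bash
python3 - <<'E'
import cv2
i=cv2.imread('pics/top0.png'); cv2.imwrite('pics/topc.png',cv2.resize(i[190:340,220:440],None,fx=3.6,fy=3.6,interpolation=cv2.INTER_CUBIC))
E
```

```text
(no output)
```

View pics/scene0.png

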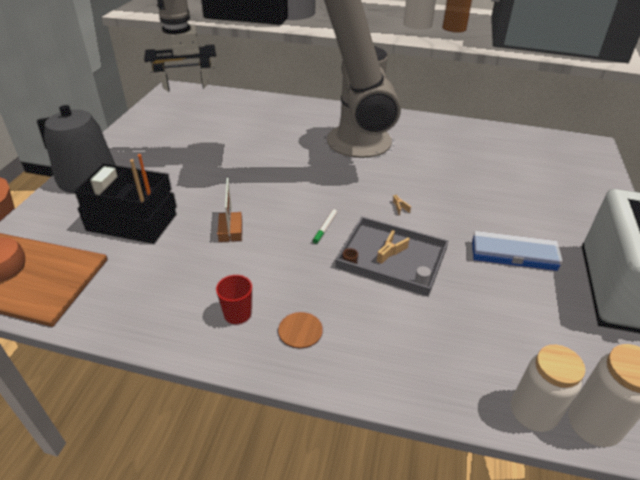

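View pics/topc.png

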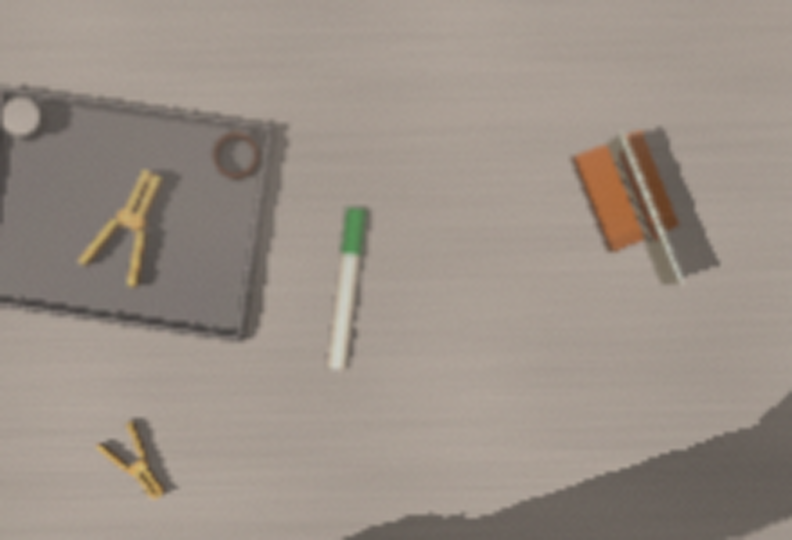

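The top crop shows the large clip in the tray at crop (130,217), which is full (256,250). Its jaws point up and right to (150,173), with handle ends at (82,262) and (133,283). The small look-alike lies on the counter at crop (138,460), full (258,318). Inside the tray are the pot (20,117) and the ring (237,156). The card's top edge runs from (622,133) to its free end at (681,282). I choose the clip in the tray. Next I measure both.

```bash
python3 - <<'E'
from h import *
c=capture("top"); g=c['img'][:,:,::-1]
f=lambda u,v,z: back(c,((u+.5)/3.6+219.5,(v+.5)/3.6+189.5),z).round(1)
for n,u,v,z in [("jaw",150,173,37),("h1",82,262,37),("h2",133,283,37),("core",131,217,37),("cardfar",622,134,110),("cardfree",681,281,110),("trayTR",285,125,28),("trayBR",250,338,28),("ring",237,156,33),("blockL",575,157,30),("blockLb",610,250,30),("mk1",355,207,12),("mk2",338,367,12)]: print(n,f(u,v,z))
s=lambda a:cv2.resize(a,None,fx=8,fy=8,interpolation=cv2.INTER_CUBIC)
im=np.hstack([s(g[232:277,235:275]),s(g[222:267+5,378:418])[:360]])
cv2.imwrite('pics/top2.png',im)
E
```

```text
jaw [566.9 154.4  37. ]
h1 [495.6 210.8  37. ]
h2 [477.6 169.5  37. ]
core [531.3 170.4  37. ]
cardfar [ 583.1 -221.1  110. ]
cardfree [ 468.  -263.1  110. ]
trayTR [604.7  43.9  28. ]
trayBR [431.   75.8  28. ]
ring [579.6  83.4  33. ]
blockL [ 572.8 -193.4   30. ]
blockLb [ 495.9 -219.7   30. ]
mk1 [536.9 -12.   12. ]
mk2 [405.4   4.9  12. ]
```

View pics/top2.png

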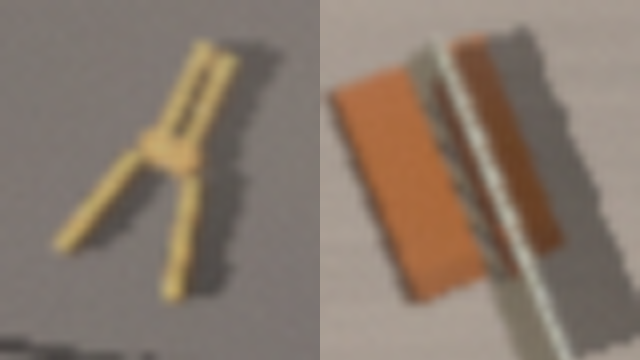

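```bash
python3 - <<'E'
from h import *
from scipy.spatial.transform import Rotation as R
o=get_obs(); print(o['time'],o['tool_pos'],o['tcp_rot'],o['grip_width'],o['contact_force'])
print(R.from_euler('xyz',o['tcp_rot']).as_matrix().round(3))
f=lambda u,v,z,U,V: back(c,(U+(u+.5)/8-.5,V+(v+.5)/8-.5),z)
c=capture("top")
h=(f(62,247,37,235,232)+f(174,297,37,235,232))/2; j=f(221,50,37,235,232)
d=(j-h)[:2]; print("clip",h,j,np.linalg.norm(d),np.arctan2(d[1],d[0]))
a=f(437-320,40,110,378,222);b=f(565-320,350,110,378,222);d=(a-b)[:2];print("card",a,b,np.arctan2(d[1],d[0]))
E
```

```text
1.05 [ 233.90577438 -470.01866737  248.76880478] [3.14148027e+00 1.72754228e-05 4.61697803e-01] 91.42716449396539 [-0.29027914 -0.02603792  0.09896502]
[[ 0.895  0.445  0.   ]
 [ 0.445 -0.895 -0.   ]
 [-0.     0.    -1.   ]]
clip [485.95542259 190.70220118  37.        ] [566.50754237 151.78111515  37.        ] 89.46225426935818 -0.4501004148485013
card [ 583.94440963 -220.4847325   110.        ] [ 474.6400323  -261.64174479  110.        ] 0.3601164538009989
```

```bash
python3 -m handwheel '[[[22,54.5,0],[0,0,-0.075]],[[22,54.5,0],[0,0,-0.075]],[[22,54.5,0],[0,0,-0.075]],[[22,54.5,-10],[0,0,-0.075]],[[22,54.5,-10],[0,0,-0.075]],[[22,54.5,-10],[0,0,-0.075]],[[22,54.5,-10],[0,0,-0.075]],[[22,54.5,-10],[0,0,-0.075]],[[22,54.5,-10],[0,0,-0.075]],[[22,54.5,-10],[0,0,-0.075]],[[22,54.5,-10],[0,0,-0.075]],[[22,54.5,-10],[0,0,-0.075]]]' 0; python3 -m handwheel '[[[0,0,0],[0,0,0]],[[0,0,0],[0,0,0]]]'
```

```text
time: 2.6
tool_pos: [498.6, 186.0, 158.5]
tcp_rot: [-3.141, -0.001, -0.44]
contact_force: [0.5, -0.4, 1.2]
grip_width: 92.0
time: 2.85
tool_pos: [497.5, 183.8, 158.5]
tcp_rot: [3.141, 0.001, -0.437]
contact_force: [0.6, 0.2, -0.5]
grip_width: 92.0
```

```bash
python3 -m handwheel '[[[0.5,1,-30],[0,0,0]],[[0,0,-30],[0,0,0]],[[0,0,-25],[0,0,0]],[[0,0,-20],[0,0,0]],[[0,0,-15],[0,0,0]],[[0,0,-8],[0,0,0]],[[0,0,0],[0,0,0]],[[0,0,0],[0,0,0]]]' && python3 - <<'E'
from h import *
c=capture("scene"); cv2.imwrite('pics/g0.png',cv2.resize(c['img'][205:300,325:455,::-1],None,fx=6,fy=6,interpolation=cv2.INTER_CUBIC))
E
```

```text
time: 3.85
tool_pos: [498.9, 185.0, 31.4]
tcp_rot: [-3.141, -0.001, -0.438]
contact_force: [-0.0, 0.5, 0.2]
grip_width: 91.3
```

View pics/g0.png

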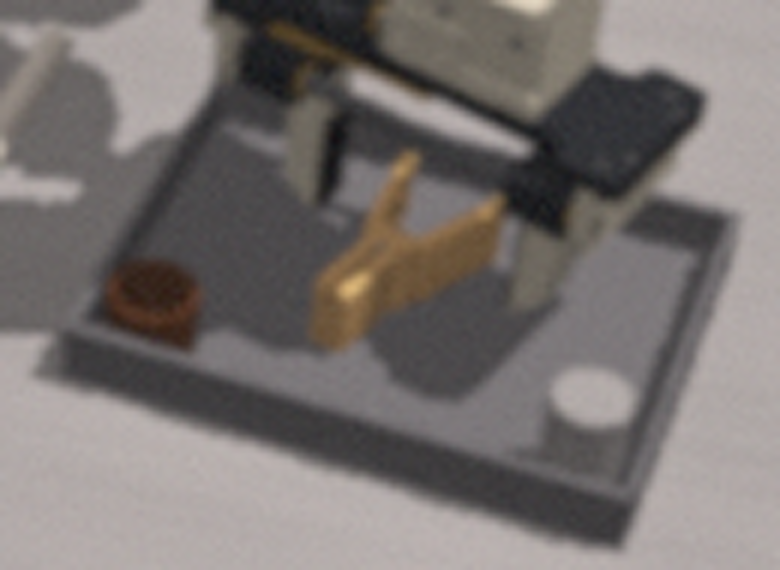

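The fingers stand on both sides of the handles: left tip at crop (315,200), right tip at (530,305), handle ends at (405,160) and (495,205). The pot and ring are clear, so I squeeze now.

```bash
python3 -m handwheel '[[[0,0,-1.5],[0,0,0]],[[0,0,0],[0,0,0]],[[0,0,0],[0,0,0]],[[0,0,0],[0,0,0]],[[0,0,0],[0,0,0]],[[0,0,0],[0,0,0]],[[0,0,0],[0,0,0]],[[0,0,0],[0,0,0]]]' 1 && python3 -m handwheel '[[[0,0,0],[0,0,0]],[[0,0,0],[0,0,0]],[[0,0,0],[0,0,0]]]'
```

```text
time: 4.9
tool_pos: [498.5, 185.0, 29.3]
tcp_rot: [-3.142, -0.0, -0.438]
contact_force: [-1.0, 0.7, 1.2]
grip_width: 24.8
time: 5.28
tool_pos: [498.5, 185.0, 29.3]
tcp_rot: [3.142, -0.0, -0.438]
contact_force: [-0.5, 0.5, 1.8]
grip_width: 24.9
```

```bash
python3 -m handwheel '[[[0,0,4],[0,0,0]],[[0,0,10],[0,0,0]],[[0,0,15],[0,0,0]],[[0,0,20],[0,0,0]],[[0,0,20],[0,0,0]],[[0,0,20],[0,0,0]],[[0,0,15],[0,0,0]],[[0,0,6],[0,0,0]],[[0,0,0],[0,0,0]],[[0,0,0],[0,0,0]]]' && python3 - <<'E'
from h import *
c=capture("scene"); t=capture("top")
a=cv2.resize(c['img'][185:280,335:435,::-1],None,fx=4,fy=4,interpolation=cv2.INTER_CUBIC)
b=cv2.resize(t['img'][205:300,210:310,::-1],None,fx=4,fy=4,interpolation=cv2.INTER_CUBIC)
cv2.imwrite('pics/g1.png',np.hstack([a,b]))
for n in ("scene","top"):
  for k in ("clip","clip_mouth"): print(n,k,[(round(d['score'],2),w(c if n=="scene" else t,d['xyz']).round().tolist()) for d in spot_in(k,n)][:2])
E
```

```text
time: 6.52
tool_pos: [498.0, 184.9, 138.6]
tcp_rot: [3.141, 0.001, -0.438]
contact_force: [-0.5, -0.4, -0.5]
grip_width: 25.1
scene clip [(0.89, [537.0, 169.0, 136.0]), (0.23, [815.0, 26.0, 8.0])]
scene clip_mouth [(0.7, [542.0, 173.0, 138.0]), (0.3, [626.0, 262.0, 43.0])]
top clip [(0.6, [557.0, 150.0, 145.0])]
top clip_mouth [(0.48, [553.0, 149.0, 150.0])]
```

View pics/g1.png

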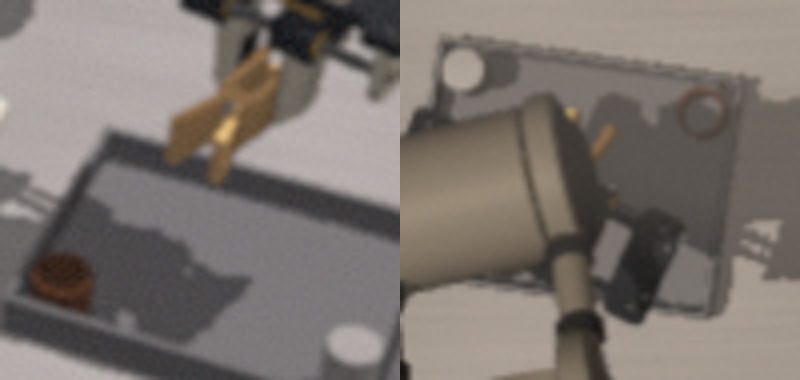

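```bash
cat >> h.py <<'E'
def draw(c,im,roi,s,tcp,yaw,pitch=0,dz=8.3,gx=36):
    # clip model (open) at gripper pose; pitch>0: jaws down
    from scipy.spatial.transform import Rotation as R
    M=R.from_euler('xyz',[0,pitch,yaw]).as_matrix(); out=[]
    for y in (11.5,-11.5,17.5,-17.5):
        L=[]
        for z in (-16,16):
            P=M@np.array([42+gx,y,z])+np.array(tcp)-[0,0,dz]
            q=(proj(c,P)-[roi[0],roi[1]])*s; L.append(q)
        cv2.line(im,*[tuple(int(v) for v in q) for q in L],(0,255,0) if y>0 else (0,0,255),1); out.append(np.round(L).tolist())
    return out
E
python3 - <<'E'
from h import *
o=get_obs(); c=capture("scene"); roi=(335,195); s=8
im=cv2.resize(c['img'][195:240,335:420,::-1],None,fx=s,fy=s,interpolation=cv2.INTER_CUBIC)
print(draw(c,im,roi,s,o['tool_pos'],o['tcp_rot'][2])); cv2.imwrite('pics/g2.png',im)
E
```

```text
[[[404.0, 279.0], [416.0, 190.0]], [[337.0, 245.0], [347.0, 156.0]], [[422.0, 288.0], [434.0, 199.0]], [[319.0, 236.0], [329.0, 148.0]]]
```

View pics/g2.png

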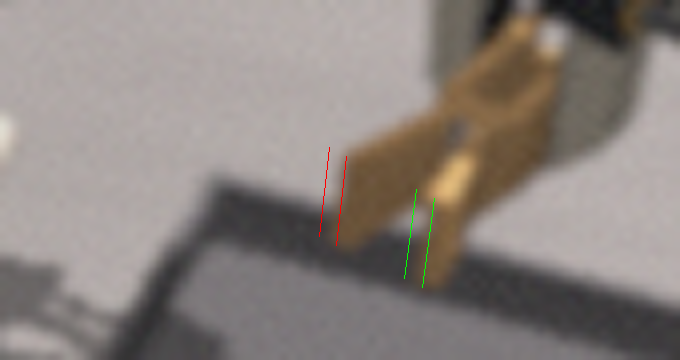

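The clip hangs level with its jaws open, tips at crop (342,200) and (440,240), and the model agrees to about 4 mm sideways. Next I carry it to a point 40 mm short of the final pose.

```bash
python3 -m handwheel '[[[-5,-20,0],[0,0,0.04]],[[-11,-42,0],[0,0,0.07]],[[-11,-42,0],[0,0,0.07]],[[-11,-42,0],[0,0,0.07]],[[-11,-42,0],[0,0,0.07]],[[-11,-42,0],[0,0,0.07]],[[-11,-42,0],[0,0,0.07]],[[-11,-42,0],[0,0,0.07]],[[-11,-42,0],[0,0,0.07]],[[-11,-42,0],[0,0,0.07]],[[-11,-42,0],[0,0,0.07]],[[-11,-42,0],[0,0,0.06]]]' && python3 -m handwheel '[[[-1,-3,-10],[0,0,0]],[[0,0,-20],[0,0,0]],[[0,0,-20],[0,0,0]],[[0,0,-10],[0,0,0]],[[0,0,-5],[0,0,0]],[[0,0,0],[0,0,0]],[[0,0,0],[0,0,0]]]' && python3 - <<'E'
from h import *
o=get_obs(); c=capture("scene"); s=9; x0,y0=195,150
im=cv2.resize(c['img'][y0:y0+65,x0:x0+85,::-1],None,fx=s,fy=s,interpolation=cv2.INTER_CUBIC)
print(draw(c,im,(x0-.45,y0-.45),s,o['tool_pos'],o['tcp_rot'][2]))
d=np.array([np.cos(.36),np.sin(.36)]);e=np.array([467.5,-263.5])
for a,z in ((0,110),(0,20),(125,110)):
    print((proj(c,np.r_[e+d*a,z])-[x0-.45,y0-.45])*s)
cv2.imwrite('pics/s1.png',im)
E
```

```text
time: 8.38
tool_pos: [372.0, -298.5, 139.3]
tcp_rot: [3.141, -0.0, 0.364]
contact_force: [-0.1, -0.3, -1.1]
grip_width: 25.0
time: 9.25
tool_pos: [371.8, -300.2, 74.8]
tcp_rot: [3.14, -0.0, 0.362]
contact_force: [0.5, 0.7, -0.2]
grip_width: 24.8
[[[345.0, 371.0], [335.0, 282.0]], [[267.0, 375.0], [255.0, 286.0]], [[365.0, 370.0], [355.0, 281.0]], [[247.0, 377.0], [235.0, 287.0]]]
[284.56850751 252.53809579]
[316.3959566  504.90589487]
[272.21842063 518.90006493]
```

View pics/s1.png

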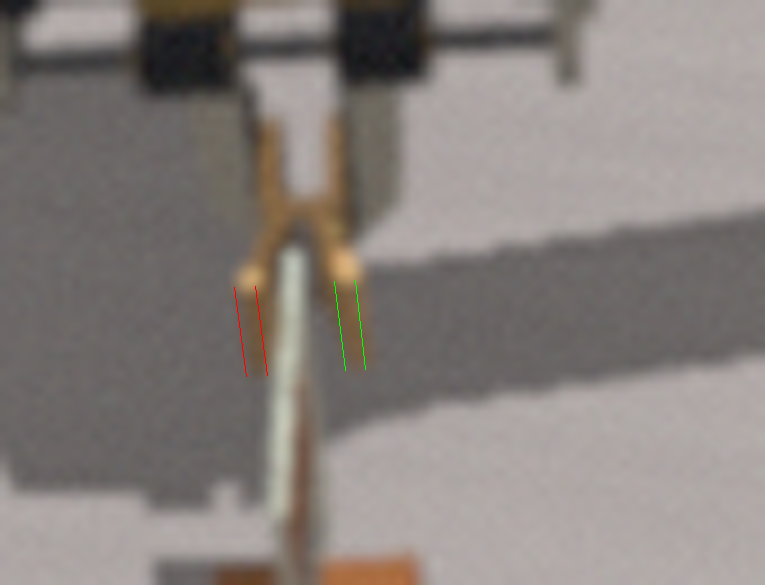

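The scene camera looks along the card. Clip jaw tips are at crop (250,280) and (347,268), with the card's top edge between them, from its free end (292,250) to (278,518). The model agrees within about 2 mm; the card needs a 1.8 mm sideways shift. Then I advance 40 mm along the card.

```bash
python3 -m handwheel '[[[-0.6,1.7,0],[0,0,0]],[[0,0,0],[0,0,0]],[[5,1.9,0],[0,0,0]],[[5,1.9,0],[0,0,0]],[[5,1.9,0],[0,0,0]],[[5,1.9,0],[0,0,0]],[[5,1.9,0],[0,0,0]],[[5,1.9,0],[0,0,0]],[[5,1.9,0],[0,0,0]],[[2.5,0.9,0],[0,0,0]],[[0,0,0],[0,0,0]],[[0,0,0],[0,0,0]]]' && python3 - <<'E'
from h import *
o=get_obs(); c=capture("scene"); s=9; x0,y0=195,150
im=cv2.resize(c['img'][y0:y0+65,x0:x0+85,::-1],None,fx=s,fy=s,interpolation=cv2.INTER_CUBIC)
print(draw(c,im.copy(),(x0-.45,y0-.45),s,o['tool_pos'],o['tcp_rot'][2]))
t=capture("top"); im2=cv2.resize(t['img'][225:285,375:425,::-1],(487,585),interpolation=cv2.INTER_CUBIC)
cv2.imwrite('pics/s2.png',cv2.resize(np.hstack([im[:,150:450],im2]),(787,585)))
E
```

```text
time: 10.8
tool_pos: [408.2, -284.1, 74.2]
tcp_rot: [3.142, 0.0, 0.362]
contact_force: [0.2, -0.1, -0.0]
grip_width: 24.8
[[[351.0, 452.0], [340.0, 362.0]], [[271.0, 456.0], [259.0, 366.0]], [[371.0, 451.0], [361.0, 361.0]], [[250.0, 458.0], [238.0, 368.0]]]
```

View pics/s2.png

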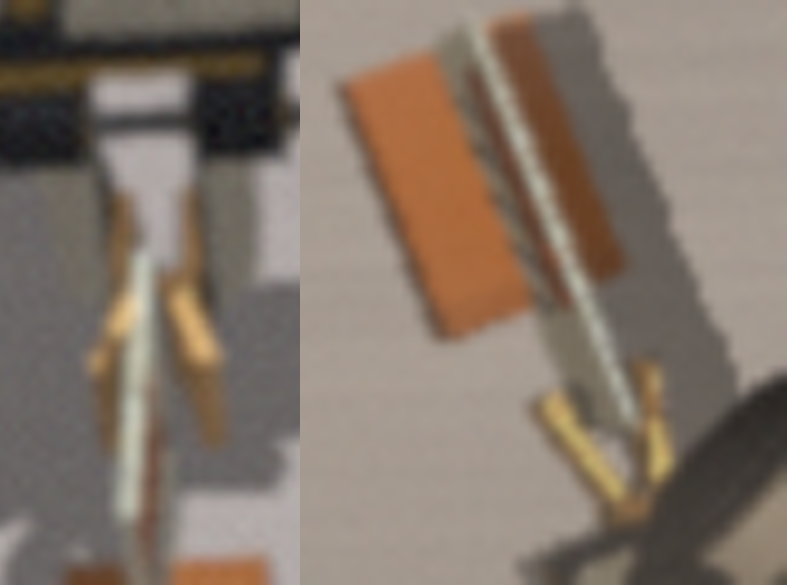

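The left view (scene) shows the jaw tips at (95,355) and (218,355), with the card plane between them. At tip height the card plane projects to x≈150 and the gap centre to x≈155, about 1 mm off. The overlap is about 14 mm. The right view (top) shows the card's end between the jaws, (560,400) and (645,365), clear of both. The stand has not moved and contact force is about 0, so I hand in.

```bash
python3 -m handwheel '[[[0,0,0],[0,0,0]],[[0,0,0],[0,0,0]],[[0,0,0],[0,0,0]]]' && python3 -c "from plant import bot; print(bot.close_job())"
```

```text
time: 11.28
tool_pos: [408.3, -284.1, 74.2]
tcp_rot: [3.142, -0.0, 0.362]
contact_force: [0.1, 0.5, -0.0]
grip_width: 24.9
the job is handed in; nothing more can be done
None
```

I squeezed the large clip in the tray, lifted it out, and carried it to the card. I handed in at 11.3 s with the open jaws round the free edge and the clip still held by the gripper alone.

- **Grip:** the fingers closed to 24.9 mm. The notes give 26 mm for handles squeezed to the stop, so this is about 1 mm under. Both pictures show the jaws wide open.
- **Position on the card:** about 14 mm of card is between the jaws. The mouth is at about z = 66 mm, against 65 mm for mid-height. The gap is centred on the card to about 1 mm, and the clip yaw (0.362) matches the card yaw (about 0.36).
- **Contact:** the force reading was at or below 0.5 N, which is its noise level. The free edge of the card appeared in the same place in the last two scene pictures, so the stand shows no sign of having moved.
- **Bystanders:** the pot and ring looked untouched after the lift. I did not take a closing picture of the other bystanders.
- **Disagreement:** the model and the pictures differed by about 4 mm sideways after the lift and about 1.5 mm at the card. This is small against the free gap, so I left it.

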